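# Right the toppled lamp and hold its shade ready above it

## Robot

A 6-joint arm with a two-finger parallel gripper is mounted at the origin on the work surface. World frame = base frame: x ahead of the robot, y to its left, z up, the work surface at z = 0. Lengths are in m, angles in rad, forces in N, time in s.
With the tool pointing down it reaches from about 0.325 to 0.9 m from the base axis. Payload 6.1 kg.
Tool frame: the origin (TCP) lies midway between the tips of the shut fingers; the grasp point (between the pads) lies 19 mm behind it; x points along the fingers, y is the direction in which the jaws open and shut, and the axes are right-handed (so a half turn about x gives the same grasp; the last joint's range is limited). The gripper opens to 85 mm and grips with 20 to 120 N. Pads are 22 mm wide; open, the fingers measure 114 mm over their backs; the gripper's body (76 mm by 85 mm) begins 54 mm behind the grasp point. The pads swing forward as they close: fully open they stand 13 mm farther back than shut.
Start: joints at [-1.356, 0.22, 1.526, -0, 1.395, -0.126], TCP at [0.209, -0.589, 0.231] pointing down, gripper open.
Joint ranges: [-2.98, 2.98], [-0.91, 2.08], [0.09, 2.57], [-1.24, 4.39], [0.2, 2.65], [-2.68, 2.68]. Speed limits (rad/s): [2.57, 2.57, 3.01, 3.14, 3.14, 3.14].

## Interface

Orientations are given as [roll, pitch, yaw] about the fixed x, y, z axes, in that order (R = Rz(yaw) Ry(pitch) Rx(roll)).
In Python, from plant import movep, move_l, set_joints, gripper_to, hold, inverse_kinematics, observe, get_image, get_calibration, Unreachable, job_done gives the robot as it stands. Calls block until the motion is done:
- movep(position, orientation): joint-space move of the TCP to a pose.
- move_l(position, feed=0.15, rotation=None, max_force=None): straight line of the TCP; rotation=None keeps the orientation; feed is the mean speed in m/s. With max_force (N) it stops when the force on the tool has changed by that much, and returns True; else False.
- set_joints(angles): joint-space move.
- gripper_to(opening, f_grip=None): finger opening in m; f_grip is the grip in N (None keeps the last); returns when the fingers have stopped.
- hold(seconds).
- inverse_kinematics(position, orientation): joint angles nearest the present ones, or None.
- observe(): the state.
- get_image(name): name is "scene" or "top"; returns (picture, depth): 420x560x3 uint8, red, green, blue; 420x560 float32, m along the optical axis (not along the pixel's ray), 0 where there is no reading.
- get_calibration(name): a dict with "intrinsics" (3x3 intrinsics, pixels), "dist_coeffs" ([k1, k2, p1, p2, k3] as OpenCV has them; the pictures are not rectified), "world_from_camera" (4x4, takes a point from camera to world coordinates). Camera axes: x right, y down, z forward; pixel columns grow to the right and rows downward; lengths in m; the calibration is good to about 2 mm. A picture is of the moment at which its call begins. get_calibration takes no time and is no camera call.
A pose or a line that the arm cannot do raises Unreachable and nothing moves.
- job_done(): hands the job in, once; it reports no verdict.
The state is a dict: "time_s": time; "q": joint angles; "joint_velocities": joint speeds; "joint_torque": joint torques, N m; "eef_pos": TCP position; "tcp_rot": TCP orientation; "ft_force": force on the tool from outside, world axes, zero at the start; "torque": the same for the moment, N m; "opening": finger opening in m.
Only numpy, scipy, OpenCV 4.12 (cv2) and the standard library are available. Lean on these libraries where they do the work, as an engineer would, in place of code of your own. Each camera call takes 0.05 s, during which the arm holds its last target.

## Task

The little bedside lamp on the sorting table has been knocked over: stand it upright on the table again, gently, without dropping it, and let go of it. Then lift its square shade over the donations in between and bring the shade's steel ring to about a centimetre above the top of the lampholder, centred on it, the shade level and its sides parallel to those of the lamp's square plinth, never touching the lamp with the shade. Finish while still holding the shade still there, so that I can reach under it with the fixing collar and bulb; leave the vase, flask, mug and candlestick standing where they are.

Things in the scene. Friction and masses are not known exactly. Their poses are not given: they have to be found in the camera images.
- lamp: Bedside lamp, 200 mm tall, 0.4 to 0.75 kg, loose, lying at the start. Its z runs along its axis from foot to lampholder; origin on the axis 100 mm above the underside. Sage green ceramic body from 20 to 100 mm above the underside, at most 72 mm across, 24 at its top; above it the stem, then a brass cup 34 mm across (145 to 160 mm) and the black sleeve of the lampholder, 26 mm across (to 200 mm).
- lamp_stem (a point): Middle of the bare brass stem, 18 mm across and 45 mm long, where the lamp is best gripped: on its axis, 122 mm above its underside. As it lies, this point is 28 mm above the table and the lamp's z points away from the robot (within 0.6 rad of +x, 0.2 rad below level), its y level. The centre of mass is 45 mm above the underside, so a lamp held here may swing foot-down in the fingers.
- lamp_foot (a point): Centre of the underside of the lamp's dark wood plinth, 100 x 100 mm and 20 mm thick, its sides along the lamp's x and y. Lying, the lamp rests on one upper edge of the plinth and on the lampholder's rim. Let go with an edge of the plinth on the table and less than 0.3 rad off upright, it rocks upright by itself.
- lamp_top (a point): Centre of the top rim of the black lampholder, on the lamp's axis, 200 mm above its underside (so 200 mm above the table once the lamp stands).
- shade: The lamp's cream square shade, stiff plastic with oat edging, 0.11 to 0.23 kg, loose, standing on its wide edge. 105 mm tall, outside 170 x 170 mm at the bottom and 130 x 130 mm at the top, walls 4 mm, open above and below. Origin on its axis at the level of the lower edge, z up, sides along x and y.
- shade_ring (a point): Centre of the underside of the steel ring in the shade's open top, 85 mm above the shade's lower edge. Ring 42 mm outside, 34 mm hole, 10 mm tall, its upper face 10 mm below the top edge; two wire arms 5 mm thick run from it to the walls along the shade's +x and -x. Towards +y and -y it is free for 40 mm: grip it from above, closing along y; the shade's weight hangs below it.
- tray: Low cardboard tray, fixed to the table, 270 x 150 mm outside, 50 mm tall, walls and floor 4 mm, long side along its x; origin at the centre of its underside. It stands between lamp and shade and holds the vase, the flask and the mug.
- vase: Pink ceramic vase standing in the tray, 150 mm tall, 66 mm across at its widest; origin at the centre of its underside, z up. Leave alone.
- flask: Green glass flask with a cork, standing in the tray, 140 mm tall, 60 mm across; origin at the centre of its underside, z up. Leave alone.
- mug: Blue mug standing in the tray, 85 mm tall, 68 mm across plus a handle at its +y; origin at the centre of its underside, z up. Leave alone.
- candlestick: Brass candlestick standing on the table beyond the tray, 128 mm tall, foot 72 mm across; origin at the centre of its underside, z up. Leave alone.
Things that resemble listed ones, but are neither listed nor needed, are in the scene too. There is more than one size of the shade; the job needs the larger.

How it is judged:
On the way, in this order (a step that is already met when the one before it is completed fails the run):
1. the lamp stands upright on the table, at rest and let go, the shade not yet lifted (angle between lamp's own z axis and vertical below 0.06 rad and height (world z) of lamp_foot below 0.004 m and height (world z) of lamp_top above 0.196 m and contact force between the fingers and lamp below 0.05 N and linear speed of lamp below 0.03 m/s and height (world z) of shade below 0.01 m), for 0.3 s.
2. the shade is lifted clear of the table in the gripper, the lamp still standing (angle between lamp's own z axis and vertical below 0.06 rad and height (world z) of lamp_foot below 0.004 m and height (world z) of lamp_top above 0.196 m and contact force between the fingers and shade above 0.3 N and height (world z) of shade above 0.06 m), for 0.2 s.
At the end, for the whole second after the job is handed in: Lamp upright (0.06 rad), let go; shade held at rest, its ring 3 to 20 mm above the lampholder's top, centred within 7 mm, level within 0.1 rad, sides within 0.14 rad of parallel to the plinth's (any quarter turn), not touching the lamp; the other four things standing within 20 mm of their places (angle between lamp's own z axis and vertical below 0.06 rad and height (world z) of lamp_foot below 0.004 m and height (world z) of lamp_top above 0.196 m and contact force between each of the fingers, shade and lamp below 0.05 N and linear speed of each of lamp, shade below 0.02 m/s and contact force between the fingers and shade above 0.3 N and z of shade_ring in the frame of lamp_top between 0.003 and 0.02 m and horizontal distance between shade_ring and lamp_top below 0.007 m and angle between shade's own z axis and vertical below 0.1 rad and (angle between the x axis of shade and the x axis of lamp, either way round below 0.14 rad or angle between the x axis of shade and the y axis of lamp, either way round below 0.14 rad) and angular speed of shade below 0.1 rad/s and distance of each of vase, flask, mug, candlestick from where it was at the start of the episode below 0.02 m and angle between each of vase, flask, mug, candlestick's own z axis and vertical below 0.15 rad); the arm keeps its last pose, push and grip.
It fails at once if the vase, flask, mug or candlestick is shifted more than 20 mm or tipped (distance of any of vase, flask, mug, candlestick from where it was at the start of the episode above 0.02 m or angle between any of vase, flask, mug, candlestick's own z axis and vertical above 0.25 rad).
It fails at once if the shade touches the lamp (contact force between shade and lamp above 0.5 N).
It fails at once if the lamp is dropped or flung (linear speed of lamp above 0.9 m/s).
It also fails if it takes over 72 s, if anything falls off the work surface, if the arm or the gripper's body presses on something with over 40 N, if the wrist force passes 120 N, or if a joint passes its speed limit or range.

## Working session

There is one attempt and no reset: what is moved stays moved. The work goes in short steps, each a Python script; the robot and the scene stay as the last script left them, time stands still between calls to the robot, and variables do not carry over. Pictures are saved under pics/ and viewed, and the job is handed in when it is done.

```bash
ls; mkdir -p pics
python3 - <<'E'
from plant import *
import cv2,numpy as np
for n in ("scene","top"):
    im,d=get_image(n); cv2.imwrite(f"pics/{n}0.png",im[:,:,::-1]); np.save(f"pics/{n}0_d.npy",d); np.save(f"pics/{n}0_i.npy",im)
    c=get_calibration(n); print(n,c)
print(observe())
E
```

```text
pics
scene {'intrinsics': array([[455.1038353 ,   0.        , 278.61010687],
       [  0.        , 455.1038353 , 206.8080705 ],
       [  0.        ,   0.        ,   1.        ]]), 'dist_coeffs': array([-0.15063316,  0.        ,  0.        ,  0.        ,  0.        ]), 'world_from_camera': array([[ 0.86887814,  0.3420647 , -0.35783029,  0.98613691],
       [ 0.49502422, -0.59843654,  0.62994026, -0.70874259],
       [ 0.00134161, -0.72447599, -0.68929873,  0.8357891 ],
       [ 0.        ,  0.        ,  0.        ,  1.        ]])}
top {'intrinsics': array([[464.196675  ,   0.        , 276.74091381],
       [  0.        , 464.196675  , 210.42228727],
       [  0.        ,   0.        ,   1.        ]]), 'dist_coeffs': array([-0.00911223,  0.        ,  0.        ,  0.        ,  0.        ]), 'world_from_camera': array([[ 1.16662092e-03, -9.97296373e-01,  7.34750480e-02,
         5.13957286e-01],
       [-9.99999291e-01, -1.18102221e-03, -1.52556198e-04,
        -1.24600978e-02],
       [ 2.38919407e-04, -7.34748180e-02, -9.97297044e-01,
         1.37597479e+00],
       [ 0.00000000e+00,  0.00000000e+00,  0.00000000e+00,
         1.00000000e+00]])}
{'time_s': 0.1, 'q': array([-1.35609567e+00,  2.21168762e-01,  1.52748320e+00,  1.83444877e-05,
        1.39471563e+00, -1.26113537e-01]), 'joint_velocities': array([ 0.00037778, -0.00279808, -0.00062278,  0.00023131, -0.0009742 ,
        0.00099569]), 'joint_torque': array([ 1.70085033e-03, -4.98241675e+01, -3.90546548e+01, -2.53233311e-04,
        5.57679188e-03, -2.93080018e-05]), 'eef_pos': array([ 0.20878661, -0.58851895,  0.23030247]), 'tcp_rot': array([-1.70708174,  1.56902129,  1.77532188]), 'ft_force': array([ 0.99838608,  0.14624916, -0.25416981]), 'torque': array([ 0.00714527, -0.00212074,  0.02676208]), 'opening': 0.08514528136643815}
```

View pics/scene0.png

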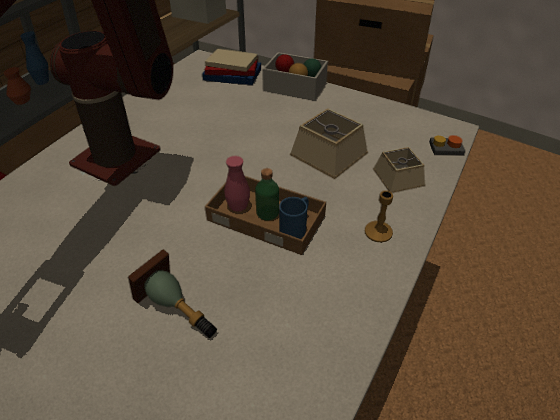

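View pics/top0.png

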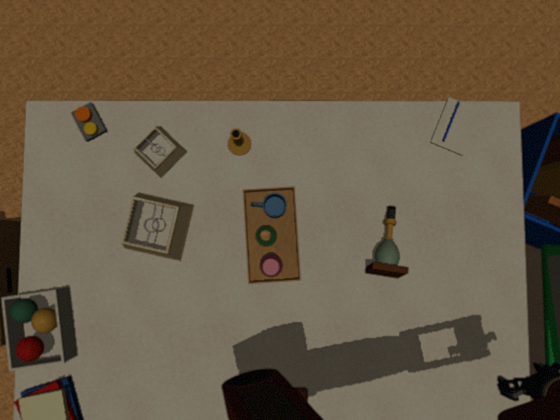

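Top view: the lamp lies at (388,245), with its foot at (386,270) and lampholder at (391,212). The tray is at (272,235) and the candlestick at (238,142). 
Possible confusions: there are two square shades, at (155,225) and (157,150). By the description I want the larger, (155,225); a measurement will check it. There is only one lamp.

```bash
cat > h.py <<'E'
import numpy as np,cv2
from plant import *
from scipy.spatial.transform import Rotation as R
def cloud(n,d):
    c=get_calibration(n);h,w=d.shape
    u,v=np.meshgrid(np.arange(w),np.arange(h))
    p=cv2.undistortPoints(np.stack([u,v],-1).reshape(-1,1,2).astype(np.float64),c["intrinsics"],c["dist_coeffs"]).reshape(h,w,2)
    P=np.dstack([p,np.ones((h,w))])*d[...,None]
    T=c["world_from_camera"]; P=P@T[:3,:3].T+T[:3,3]; P[d<=0]=np.nan
    return P
def proj(n,X):
    c=get_calibration(n);T=np.linalg.inv(c["world_from_camera"])
    r,_=cv2.Rodrigues(T[:3,:3]); return cv2.projectPoints(np.array(X,float).reshape(-1,1,3),r,T[:3,3],c["intrinsics"],c["dist_coeffs"])[0].reshape(-1,2)
E
python3 - <<'E'
from h import *
for n,rois in (("top",{"lamp":(355,195,420,290),"shade":(110,180,200,270),"small":(120,115,190,185),"tray":(235,175,310,295)}),("scene",{"lamp":(115,240,230,350),"shade":(275,95,385,185)})):
    d=np.load(f"pics/{n}0_d.npy");im=np.load(f"pics/{n}0_i.npy");P=cloud(n,d)
    print(n,"table z",[np.round(P[v,u],4) for u,v in ((340,150),(330,330),(90,280))])
    for k,(a,b,c,e) in rois.items():
        Q=P[b:e,a:c]; s=Q[...,2]; m=s>0.008
        X=Q[m]; print(n,k,m.sum(),np.round(np.nanmin(X,0),3),np.round(np.nanmax(X,0),3))
        cr=im[b:e,a:c][:,:,::-1]; cv2.imwrite(f"pics/{n}_{k}.png",cv2.resize(cr,None,fx=5,fy=5,interpolation=cv2.INTER_CUBIC))
E
```

```text
top table z [array([ 0.7969, -0.202 ,  0.0025]), array([ 0.2659, -0.1683,  0.0022]), array([0.4094, 0.5362, 0.0017])]
top lamp 1300 [ 0.417 -0.432  0.008] [ 0.628 -0.257  0.108]
top shade 2014 [0.442 0.221 0.008] [0.702 0.475 0.113]
top small 918 [0.696 0.257 0.008] [0.901 0.454 0.077]
top tray 2198 [ 0.379 -0.105  0.008] [0.708 0.092 0.159]
scene table z [array([0.6289, 0.2662, 0.0805]), array([ 0.831 , -0.2161, -0.0015]), array([ 2.922e-01, -3.801e-01,  2.000e-04])]
scene lamp 2466 [ 0.422 -0.375  0.008] [ 0.63  -0.274  0.104]
scene shade 3509 [0.264 0.026 0.008] [0.763 0.622 0.109]
```

View pics/top_lamp.png

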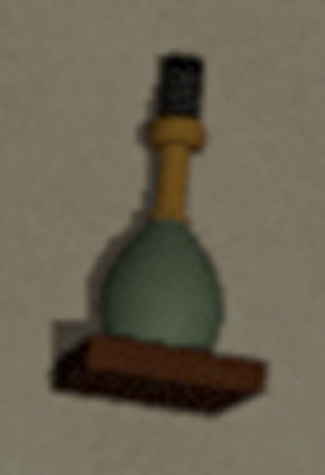

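View pics/top_shade.png

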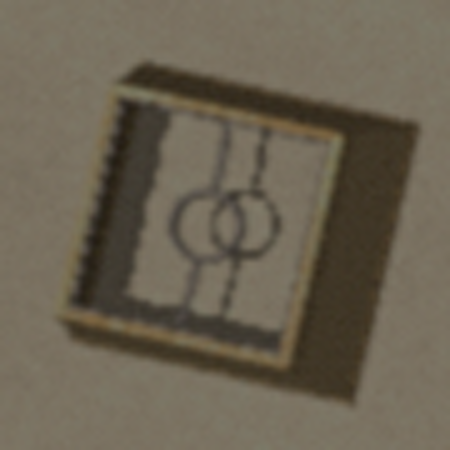

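View pics/scene_lamp.png

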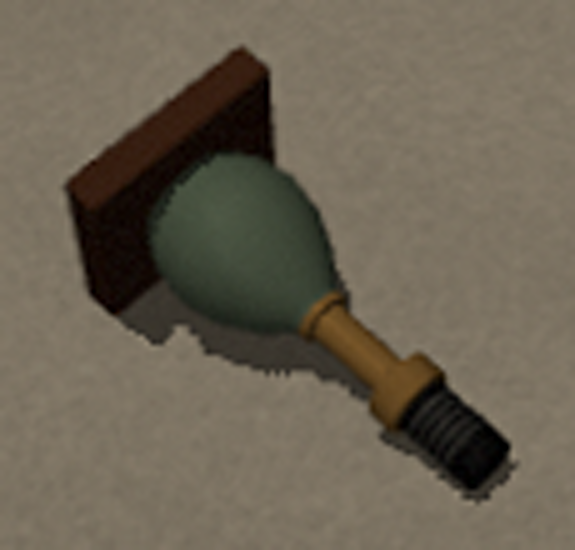

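```bash
cat > fit.py <<'E'
from h import *
from scipy.optimize import least_squares
def lamp_sdf(L):  # L in foot-based frame (z from underside)
    r=np.hypot(L[:,0],L[:,1]);z=L[:,2]
    def cyl(rad,a,b):
        dx=r-rad;dz=np.maximum(a-z,z-b); return np.where((dx<0)&(dz<0),np.maximum(dx,dz),np.hypot(np.maximum(dx,0),np.maximum(dz,0)))
    q=np.abs(L-[0,0,.01])-[.05,.05,.01]
    box=np.linalg.norm(np.maximum(q,0),axis=1)+np.minimum(q.max(1),0)
    return np.min([box,cyl(.009,.1,.145),cyl(.017,.145,.16),cyl(.013,.16,.2)],0)
def lampR(yaw,beta): # z axis dir: cos yaw.., beta below level ; y level
    zz=np.array([np.cos(beta)*np.cos(yaw),np.cos(beta)*np.sin(yaw),-np.sin(beta)])
    yy=np.array([-np.sin(yaw),np.cos(yaw),0]); xx=np.cross(yy,zz); return np.stack([xx,yy,zz],1)
def fit_lying(pre):
    out=[]
    for names in (("top",),("scene",),("top","scene")):
        X=[]
        for n in names:
            a,b,c,e={"top":(355,195,420,290),"scene":(115,240,230,350)}[n]
            X.append(cloud(n,np.load(f"{pre}{n}0_d.npy"))[b:e,a:c].reshape(-1,3))
        X=np.vstack(X);X=X[(X[:,2]>.01)&(X[:,0]>.4)&(X[:,0]<.66)&(X[:,1]<-.24)&(X[:,1]>-.4)]
        def res(p,full=False):
            Rm=lampR(p[2],p[3]);st=np.array([p[0],p[1],p[4]])
            L=(X-st)@Rm+[0,0,.122]
            s=lamp_sdf(L); m=(L[:,2]>.022)&(L[:,2]<.1); s=np.where(m,0,s) # skip body (profile unknown)
            return s
        best=min((least_squares(res,[.54,-.31,y,.2,.028],loss="soft_l1",f_scale=.003) for y in (-.3,0,.3)),key=lambda o:o.cost)
        print(names,len(X),np.round(best.x,4),"med",np.median(np.abs(res(best.x))).round(4)); out.append(best.x)
    return out
def fit_shade():
    from scipy.ndimage import label
    for n,(a,b,c,e) in (("top",(110,180,200,270)),("scene",(275,95,385,185))):
        X=cloud(n,np.load(f"pics/{n}0_d.npy"))[b:e,a:c].reshape(-1,3)
        T=X[(X[:,2]>.1)&(X[:,2]<.115)&(X[:,1]>.15)]
        print(n,len(T),cv2.minAreaRect(T[:,:2].astype(np.float32)*1000),T[:,2].mean())
        G=X[(X[:,2]>.078)&(X[:,2]<.1)]
        print(" ringband",len(G),np.round(np.median(G,0),3))
if __name__=="__main__":
    fit_lying("pics/"); fit_shade()
    n="top"; P=cloud(n,np.load("pics/top0_d.npy"))
    print("ring px",[ (u,np.round(P[int(v),int(u)],3)) for u,v in ((145,225),(146,226),(144,224),(158,225))])
    for k,(a,b,c,e),z0,z1 in (("small",(120,115,190,185),.062,.085),("vase",(235,175,310,295),.135,.17),):
        X=P[b:e,a:c].reshape(-1,3);X=X[(X[:,2]>z0)&(X[:,2]<z1)];print(k,len(X),X.mean(0).round(3),cv2.minAreaRect(X[:,:2].astype(np.float32)*1000))
E
python3 fit.py
```

```text
('top',) 1289 [ 0.5341 -0.3333 -0.1637  0.244   0.038 ] med 0.0
('scene',) 2461 [ 0.5511 -0.3391 -0.1546  0.2046  0.0275] med 0.0002
('top', 'scene') 3750 [ 0.5511 -0.3386 -0.154   0.2041  0.0279] med 0.0002
top 599 ((568.361572265625, 336.3831481933594), (135.28106689453125, 133.95437622070312), 77.40140533447266) 0.10465975201302255
 ringband 367 [0.563 0.319 0.091]
scene 378 ((568.4418334960938, 335.0862731933594), (141.71629333496094, 136.84605407714844), 77.6185073852539) 0.10372607094268599
 ringband 824 [0.574 0.319 0.089]
ring px [(145, array([ 0.572,  0.379, -0.002])), (146, array([0.568, 0.375, 0.002])), (144, array([0.57 , 0.355, 0.093])), (158, array([0.568, 0.316, 0.092]))]
small 306 [0.789 0.334 0.069] ((791.019287109375, 336.3768615722656), (91.62062072753906, 90.62249755859375), 45.765987396240234)
vase 296 [0.481 0.008 0.151] ((493.57000732421875, 13.847116470336914), (117.82611846923828, 41.34003448486328), 14.668984413146973)
```

Run:
```python
from h import *
P=cloud("top",np.load("pics/top0_d.npy"))
for nm,px in (("vase",(270,264)),("flask",(266,236)),("mug",(275,206)),("cand",(236,133)),("candfoot",(239,144)),("traycorner",(245,190)),("tray2",(299,279)),("ring",(145,226))):
    u,v=px; print(nm,np.round(P[v-1:v+2,u-1:u+2].reshape(-1,3).mean(0),3))
X=P[180:270,110:200].reshape(-1,3)
print(np.histogram(X[:,2],np.arange(0,.12,.01)))
```

```text
vase [0.463 0.005 0.154]
flask [0.537 0.016 0.142]
mug [ 0.628 -0.008  0.008]
cand [0.817 0.099 0.13 ]
candfoot [0.808 0.098 0.031]
traycorner [0.671 0.079 0.043]
tray2 [ 0.417 -0.076  0.047]
ring [0.567 0.366 0.042]
(array([3654,  159,  147,  139,  134,  144,  142,  132,  122,  218,  584]), array([0.  , 0.01, 0.02, 0.03, 0.04, 0.05, 0.06, 0.07, 0.08, 0.09, 0.1 ,
       0.11]))
```

The fits agree with the description: lamp stem z is 0.0279 and tilt 0.204. The shade top measures about 134 mm, against 91 mm for the small one, so I'm using the one at (155,225), centre (0.568, 0.336), with its x axis at about -0.22 rad. Next I'll check reachability for the lamp stand-up.

```bash
cat >> h.py <<'E'
def tool(yaw,tilt,s=1):
    """tool dir: straight down, tilted by 'tilt' forward along yaw (tilt<0: pointing back). jaw along s*left"""
    f=np.array([np.cos(yaw),np.sin(yaw),0]);x=np.sin(tilt)*f-np.cos(tilt)*np.array([0,0,1.])
    y=s*np.array([-np.sin(yaw),np.cos(yaw),0]); return np.stack([x,y,np.cross(x,y)],1)
def rpy(M): return R.from_matrix(M).as_euler("xyz")
def tcp(g,M,d=.019): return np.asarray(g)+M[:,0]*d
E
python3 - <<'E'
from h import *
st=np.array([.5511,-.3386,.028]);yaw=-.154
for s in (1,-1):
  for a in (20,30,40):
    phi=np.pi/2+.204-np.radians(a)
    row=[]
    for fy in (-.154,-.35,-.55):
      for xx,yy in ((.47,-.33),(.55,-.34),(.6,-.34)):
        M=tool(fy,phi,s); q=inverse_kinematics(tcp([xx,yy,.125],M),rpy(M)); row.append(None if q is None else np.round(q,2))
    M=tool(yaw,-np.radians(a),s); q=inverse_kinematics(tcp(st,M),rpy(M))
    print(s,a,"INIT",None if q is None else np.round(q,2)); 
    for r in row: print("    ",r)
E
```

```text
1 20 INIT [-0.6   0.74  1.3  -0.15  1.43 -1.97]
     [-1.29  0.37  2.37  1.92  1.27  1.95]
     [-1.09  0.44  2.24  2.1   1.17  1.97]
     [-0.98  0.48  2.16  2.19  1.11  1.97]
     [-1.18  0.32  2.46  2.24  1.19  1.85]
     [-0.96  0.4   2.32  2.44  1.09  1.84]
     [-0.85  0.44  2.23  2.55  1.02  1.83]
     [-0.99  0.3   2.51  2.66  1.12  1.73]
     [-0.79  0.38  2.35  2.86  1.03  1.68]
     [-0.7   0.43  2.25  2.97  0.97  1.65]
1 30 INIT [-0.57  0.87  1.13 -0.21  1.62 -1.95]
     [-1.26  0.19  2.39  1.8   1.05  2.15]
     [-1.06  0.29  2.26  1.96  0.94  2.15]
     [-0.95  0.34  2.17  2.05  0.87  2.15]
     [-1.15  0.11  2.48  2.11  0.91  2.06]
     [-0.94  0.23  2.33  2.31  0.81  2.01]
     [-0.84  0.3   2.24  2.42  0.75  1.98]
     [-0.97  0.07  2.53  2.56  0.78  1.87]
     [-0.78  0.21  2.36  2.79  0.7   1.77]
     [-0.69  0.29  2.25  2.92  0.66  1.7 ]
1 40 INIT [-0.55  1.01  0.96 -0.26  1.82 -1.95]
     [-1.2   0.05  2.38  1.6   0.87  2.41]
     [-1.02  0.17  2.24  1.73  0.74  2.42]
     [-0.92  0.24  2.15  1.8   0.68  2.43]
     [-1.09 -0.03  2.46  1.86  0.67  2.36]
     [-0.9
[... 812 characters left out ...]
-0.99]
     [-1.15  0.11  2.48  2.11  0.91 -1.09]
     [-0.94  0.23  2.33  2.31  0.81 -1.13]
     [-0.84  0.3   2.24  2.42  0.75 -1.17]
     [-0.97  0.07  2.53  2.56  0.78 -1.27]
     [-0.78  0.21  2.36  2.79  0.7  -1.38]
     [-0.69  0.29  2.25  2.92  0.66 -1.44]
-1 40 INIT [-0.55  1.01  0.96 -0.26  1.82  1.19]
     [-1.2   0.05  2.38  1.6   0.87 -0.73]
     [-1.02  0.17  2.24  1.73  0.74 -0.72]
     [-0.92  0.24  2.15  1.8   0.68 -0.72]
     [-1.09 -0.03  2.46  1.86  0.67 -0.78]
     [-0.91  0.12  2.3   2.05  0.56 -0.84]
     [-0.81  0.2   2.2   2.16  0.49 -0.88]
     [-0.94 -0.08  2.5   2.31  0.47 -0.99]
     [-0.77  0.1   2.33  2.62  0.4  -1.19]
     [-0.68  0.19  2.22  2.8   0.36 -1.31]
```

Run:
```python
from h import *
for b in (-.55,-.45):
 for r in (.65,.7,.75,.8,.85):
  for ph in (45,50,55,60,65):
    M=tool(b,np.radians(ph),-1); q=inverse_kinematics(tcp([r*np.cos(b),r*np.sin(b),.127],M),rpy(M))
    if q is not None and abs(q[3])<1: print(b,r,ph,np.round(q,2))
for a in (40,45,50,55):
    M=tool(-.154,-np.radians(a),-1); q=inverse_kinematics(tcp([.5511,-.3386,.028],M),rpy(M)); print(a,q)
```

```text
-0.55 0.75 45 [-0.7   0.26  1.93  0.55  0.2   0.93]
-0.55 0.8 45 [-0.69  0.36  1.8   0.45  0.23  1.04]
-0.55 0.85 45 [-0.68  0.46  1.66  0.36  0.26  1.14]
-0.45 0.75 45 [-0.6   0.26  1.93  0.55  0.2   0.93]
-0.45 0.8 45 [-0.59  0.36  1.8   0.45  0.23  1.04]
-0.45 0.85 45 [-0.58  0.46  1.66  0.36  0.26  1.14]
40 [-0.55136123  1.011046    0.9574251  -0.25980607  1.82325183  1.19343654]
45 [-0.54216715  1.08532862  0.8668553  -0.28907076  1.92227161  1.18729233]
50 [-0.53409659  1.16215237  0.77322309 -0.32120519  2.02130715  1.17554208]
55 [-0.52709795  1.24191058  0.6756551  -0.35775788  2.12052407  1.15705376]
```

Run:
```python
from h import *
for (x,y) in ((.68,-.36),(.72,-.37),(.76,-.37)):
 for yw in (-.5,-.65,-.8,-.95):
  for ph in (45,50,55,60):
   o=[]
   for z in (.127,.2):
    M=tool(yw,np.radians(ph),-1); q=inverse_kinematics(tcp([x,y,z],M),rpy(M))
    o.append(None if q is None or abs(q[3])>1.3 else np.round(q,2))
   if any(v is not None for v in o): print(x,y,yw,ph,o)
 M=tool(-.22,0,-1); print([inverse_kinematics([x,y,z],rpy(M)) is not None for z in (.2,.3,.33)])
```

```text
0.68 -0.36 -0.5 45 [array([-0.63,  0.3 ,  1.88,  0.45,  0.2 ,  1.04]), array([-0.63,  0.18,  1.85,  0.27,  0.33,  1.22])]
0.68 -0.36 -0.5 50 [None, array([-0.63,  0.17,  1.91,  0.49,  0.21,  1.01])]
0.68 -0.36 -0.65 45 [None, array([-0.56,  0.19,  1.84, -0.19,  0.33,  1.81])]
0.68 -0.36 -0.8 45 [array([-0.5 ,  0.33,  1.84, -0.79,  0.29,  2.55]), array([-0.5 ,  0.22,  1.81, -0.55,  0.4 ,  2.3 ])]
0.68 -0.36 -0.8 50 [None, array([-0.49,  0.21,  1.87, -0.84,  0.32,  2.58])]
0.68 -0.36 -0.95 45 [None, array([-0.45,  0.26,  1.77, -0.75,  0.52,  2.62])]
[True, True, True]
0.72 -0.37 -0.5 45 [array([-0.6 ,  0.38,  1.77,  0.33,  0.22,  1.18]), array([-0.6 ,  0.27,  1.75,  0.21,  0.35,  1.3 ])]
0.72 -0.37 -0.5 50 [None, array([-0.6 ,  0.26,  1.81,  0.37,  0.22,  1.14])]
0.72 -0.37 -0.65 45 [array([-0.54,  0.39,  1.76, -0.35,  0.22,  1.99]), array([-0.54,  0.28,  1.73, -0.22,  0.35,  1.86])]
0.72 -0.37 -0.65 50 [None, array([-0.54,  0.27,  1.79, -0.39,  0.22,  2.02])]
0.72 -0.37 -0.8 45 [array([-0.49,  0.41,  1.73, -0.75,  0.33,  2.52]), array([-0.49,  0.31,  1.7 , -0.55,  0.43,  2.31])]
0.72 
[... 294 characters left out ...]
6 -0.37 -0.5 50 [None, array([-0.56,  0.34,  1.71,  0.22,  0.23,  1.32])]
0.76 -0.37 -0.65 45 [array([-0.51,  0.46,  1.66, -0.39,  0.26,  2.05]), array([-0.51,  0.36,  1.63, -0.27,  0.38,  1.92])]
0.76 -0.37 -0.65 50 [None, array([-0.5 ,  0.35,  1.69, -0.45,  0.26,  2.1 ])]
0.76 -0.37 -0.8 45 [array([-0.46,  0.49,  1.62, -0.73,  0.36,  2.51]), array([-0.46,  0.39,  1.6 , -0.56,  0.46,  2.33])]
0.76 -0.37 -0.8 50 [None, array([-0.45,  0.38,  1.65, -0.8 ,  0.38,  2.57])]
0.76 -0.37 -0.95 45 [None, array([-0.41,  0.43,  1.55, -0.72,  0.58,  2.61])]
[True, True, True]<sys>:0: UserWarning: Gimbal lock detected. Setting third angle to zero since it is not possible to uniquely determine all angles.
```

Run:
```python
from h import *
st=np.array([.5511,-.3386,.028]);yaw=-.154;a=np.radians(46)
M=tool(yaw,-a,-1); o=rpy(M); g=tcp(st,M)
print(g, g-.22*M[:,0])
movep(g-.22*M[:,0],o); s=observe();print(s["time_s"],s["eef_pos"])
gripper_to(.055); print(move_l(g-.06*M[:,0],feed=.15))
s=observe();print(s["time_s"],s["eef_pos"],s["opening"])
for n in ("scene","top"):
    im,d=get_image(n); cv2.imwrite(f"pics/{n}1.png",im[:,:,::-1])
cv2.imwrite("pics/s1c.png",cv2.resize(cv2.imread("pics/scene1.png")[200:380,60:300],None,fx=3,fy=3,interpolation=cv2.INTER_CUBIC))
```

```text
[ 0.53759429 -0.33650352  0.01480149] [ 0.69397617 -0.36077854  0.16762633]Traceback (most recent call last):
  File "<stdin>", line 5, in <module>
plant.Unreachable: the arm cannot take that pose within its joint ranges
```

Run:
```python
from h import *
st=np.array([.5511,-.3386,.028]);yaw=-.154
for a in (40,46):
  M=tool(yaw,-np.radians(a),-1); g=tcp(st,M)
  for b in (0,.03,.06,.1,.15):
    q=inverse_kinematics(g-b*M[:,0],rpy(M)); print(a,b,None if q is None else q.round(2))
  for z in (.05,.1,.15,.2):
    q=inverse_kinematics(g+[0,0,z],rpy(M)); print(a,"z",z,None if q is None else q.round(2))
```

```text
40 0 [-0.55  1.01  0.96 -0.26  1.82  1.19]
40 0.03 [-0.54  1.03  0.88 -0.26  1.88  1.19]
40 0.06 [-0.53  1.05  0.79 -0.26  1.95  1.18]
40 0.1 [-0.52  1.1   0.66 -0.26  2.04  1.16]
40 0.15 [-0.51  1.19  0.43 -0.28  2.17  1.14]
40 z 0.05 [-0.55  0.95  0.96 -0.26  1.88  1.18]
40 z 0.1 [-0.55  0.89  0.95 -0.27  1.94  1.16]
40 z 0.15 [-0.55  0.85  0.93 -0.28  2.01  1.14]
40 z 0.2 [-0.55  0.81  0.9  -0.29  2.08  1.12]
46 0 [-0.54  1.1   0.85 -0.3   1.94  1.19]
46 0.03 [-0.53  1.13  0.75 -0.3   2.01  1.17]
46 0.06 [-0.52  1.17  0.64 -0.3   2.08  1.16]
46 0.1 [-0.51  1.25  0.46 -0.31  2.18  1.13]
46 0.15 None
46 z 0.05 [-0.54  1.04  0.86 -0.3   1.99  1.17]
46 z 0.1 [-0.54  0.98  0.86 -0.31  2.05  1.15]
46 z 0.15 [-0.54  0.93  0.84 -0.32  2.11  1.13]
46 z 0.2 [-0.54  0.89  0.81 -0.34  2.18  1.1 ]
```

Run:
```python
from h import *
st=np.array([.5511,-.3386,.028]);yaw=-.154;a=np.radians(46)
M=tool(yaw,-a,-1); o=rpy(M); g=tcp(st,M)
movep(g+[0,0,.2],o); s=observe();print(s["time_s"],s["eef_pos"])
gripper_to(.055); print(move_l(g-.04*M[:,0],feed=.15))
s=observe();print(s["time_s"],s["eef_pos"],s["opening"])
for n in ("scene","top"):
    im,d=get_image(n); cv2.imwrite(f"pics/{n}1.png",im[:,:,::-1])
cv2.imwrite("pics/s1c.png",cv2.resize(cv2.imread("pics/scene1.png")[200:380,60:300],None,fx=3,fy=3,interpolation=cv2.INTER_CUBIC))
```

```text
1.6667 [ 0.53694631 -0.33782878  0.21527137]
False
3.3917 [ 0.56662461 -0.34133526  0.04396151] 0.055084361582081194
```

View pics/s1c.png

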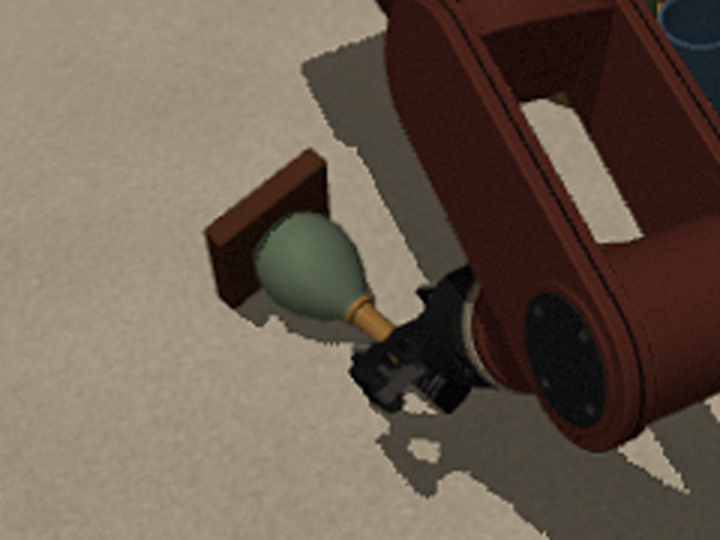

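The fingers straddle the upper stem near crop (395,350), jaws open, without touching anything. I'll close in and grasp.

Run:
```python
from h import *
st=np.array([.5511,-.3386,.028]);yaw=-.154;a=np.radians(46)
M=tool(yaw,-a,-1); o=rpy(M); g=tcp(st,M)
print(move_l(g,feed=.06,max_force=12)); s=observe();print(s["eef_pos"]-g,s["ft_force"].round(2))
print(gripper_to(.0,100)); s=observe();print(s["time_s"],s["opening"],s["ft_force"].round(2))
print(move_l(g+[0,0,.15],feed=.08)); s=observe();print(s["time_s"],s["opening"],s["eef_pos"].round(3),s["ft_force"].round(2),s["torque"].round(3))
for n in ("scene","top"):
    im,d=get_image(n); cv2.imwrite(f"pics/{n}2.png",im[:,:,::-1])
cv2.imwrite("pics/s2c.png",cv2.resize(cv2.imread("pics/scene2.png")[150:380,40:330],None,fx=2.5,fy=2.5,interpolation=cv2.INTER_CUBIC))
```

```text
False
[ 0.00032852 -0.00016099  0.00042363] [-0.31  0.96  0.23]
False
4.7583 0.015172809846546627 [ 1.08 -0.41  2.35]
False
6.7833 0.015502876942789831 [ 0.537 -0.336  0.164] [ 0.31  0.22 -4.99] [-0.193 -1.23   0.004]
```

View pics/s2c.png

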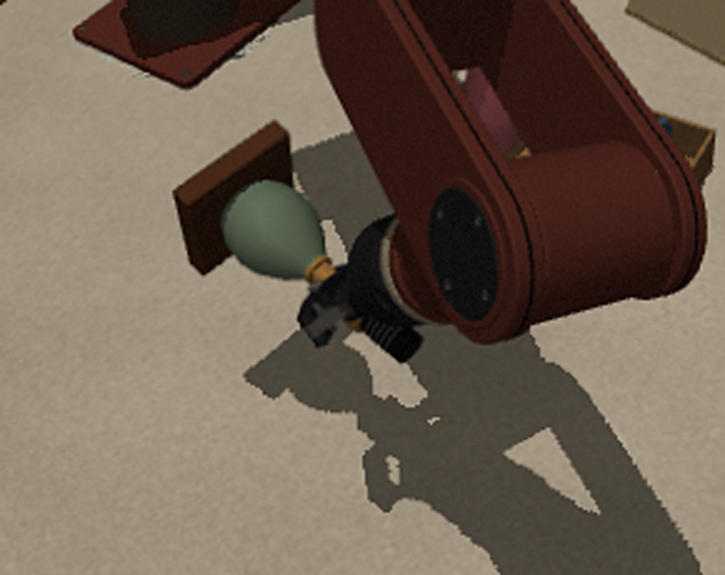

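Run:
```python
from h import *
M=tool(-.5,np.radians(42),-1); T=tcp([.75,-.37,.205],M)
print(inverse_kinematics(T,rpy(M)))
try: print(move_l(T,feed=.08,rotation=rpy(M)))
except Unreachable as e: print(e)
s=observe();print(s["time_s"],s["q"].round(2),s["opening"],s["eef_pos"].round(3),T.round(3),s["ft_force"].round(2),s["torque"].round(3))
for n in ("scene","top"):
    im,d=get_image(n); cv2.imwrite(f"pics/{n}3.png",im[:,:,::-1]);np.save(f"pics/{n}3_d.npy",d)
```

```text
[-0.57018832  0.33738043  1.63121032  0.10957499  0.44351646  1.41955159]
False
9.8917 [-0.57  0.34  1.63  0.11  0.44  1.42] 0.015543966775935116 [ 0.761 -0.376  0.191] [ 0.761 -0.376  0.191] [ 0.41  0.78 -5.35] [ 0.351  0.652 -0.   ]
```

View pics/scene3.png

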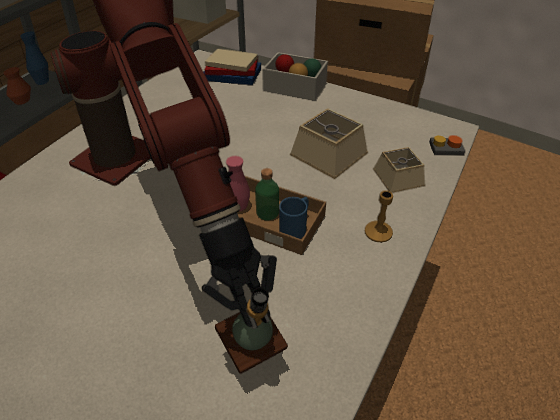

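```bash
cat > plinth.py <<'E'
from h import *
import sys
def plinth(n,img,d,roi):
    P=cloud(n,d);a,b,c,e=roi
    im=img[b:e,a:c].astype(int);X=P[b:e,a:c]
    r,g,bl=im[...,0],im[...,1],im[...,2]
    m=(r>1.5*g)&(r>1.5*bl)&(r>25)&np.isfinite(X[...,2])&(X[...,2]<.1)
    return X[m]
if __name__=="__main__":
    img=cv2.imread("pics/scene3.png")[:,:,::-1];d=np.load("pics/scene3_d.npy")
    X=plinth("scene",img,d,(200,280,300,380)); print(len(X),X.min(0).round(3),X.max(0).round(3))
    # RANSAC plane
    rng=np.random.default_rng(0);best=None
    for _ in range(500):
        p=X[rng.choice(len(X),3,replace=False)];n=np.cross(p[1]-p[0],p[2]-p[0])
        if np.linalg.norm(n)<1e-9: continue
        n/=np.linalg.norm(n);m=np.abs((X-p[0])@n)<.0015
        if best is None or m.sum()>best.sum(): best=m
    Y=X[best];c=Y.mean(0);n=np.linalg.svd(Y-c)[2][2];n*=np.sign(n[2])
    print(best.sum(),"centre",c.round(3),"normal",n.round(3),"tilt",np.arccos(n[2]),"dir",np.arctan2(n[1],n[0]))
E
python3 plinth.py
```

```text
810 [ 0.712 -0.423  0.002] [ 0.793 -0.323  0.1  ]
570 centre [ 0.757 -0.379  0.096] normal [ 0.181 -0.104  0.978] tilt 0.21050225291483332 dir -0.5218932247290418
```

```bash
python3 - <<'E'
from h import *
M=tool(-.5,np.radians(42),-1); s=observe(); p=s["eef_pos"]
print(inverse_kinematics(p+[-.025,.013,-.083],rpy(M)).round(3))
move_l(p+[0,0,-.060],feed=.08)
print(move_l(p+[0,0,-.085],feed=.02,max_force=4)); s=observe();print(s["time_s"],p[2]-s["eef_pos"][2],s["ft_force"].round(2),s["q"].round(2))
gripper_to(.0,20); s=observe();print(s["opening"],s["ft_force"].round(2))
for n in ("scene",):
    im,d=get_image(n); cv2.imwrite(f"pics/{n}4.png",im[:,:,::-1]);np.save(f"pics/{n}4_d.npy",d)
E
sed -i 's/scene3/scene4/g' plinth.py; python3 plinth.py
```

```text
[-0.575  0.39   1.741  0.18   0.283  1.343]
True
11.6417 0.07376676437013746 [-1.37  0.78  6.05] [-0.57  0.43  1.66  0.15  0.32  1.38]
0.015765014891071124 [-2.23  0.66  6.14]
942 [ 0.666 -0.414 -0.002] [ 0.793 -0.314  0.043]
619 centre [ 0.735 -0.373  0.028] normal [ 0.206 -0.113  0.972] tilt 0.23727945909909026 dir -0.5001999284319243
```

```bash
python3 - <<'E'
from h import *
s=observe(); p=s["eef_pos"]; f=np.array([np.cos(-.5),np.sin(-.5),0])
h=lambda t:.05*np.cos(t)-.122*np.sin(t); v=lambda t:.122*np.cos(t)+.05*np.sin(t)
t0=.237
for t in (.19,.14,.09,.05,.02):
    q=p-f*(h(t)-h(t0))+np.array([0,0,v(t)-v(t0)])
    r=move_l(q,feed=.03,max_force=15); s=observe(); print(t,r,s["ft_force"].round(2),(s["eef_pos"]-q).round(4),s["q"][4].round(3))
    if r: break
for n in ("scene",):
    im,d=get_image(n); cv2.imwrite(f"pics/{n}5.png",im[:,:,::-1]);np.save(f"pics/{n}5_d.npy",d)
print(s["time_s"])
E
sed -i 's/scene4/scene5/g' plinth.py; python3 plinth.py
```

```text
0.19 False [ 0.31 -0.38  1.97] [ 0.0004 -0.0003  0.001 ] 0.322
0.14 False [ 3.82 -2.33  4.47] [ 0.001  -0.0008  0.0019] 0.314
0.09 False [ 5.01 -1.68  7.19] [ 0.0019 -0.0014  0.0034] 0.305
0.05 False [ 5.37 -3.72  7.5 ] [ 0.0028 -0.002   0.005 ] 0.298
0.02 False [-1.84  0.28 15.23] [ 0.0024 -0.0019  0.0054] 0.295
13.5583
977 [ 0.652 -0.413  0.01 ] [ 0.779 -0.303  0.038]
622 centre [ 0.724 -0.368  0.024] normal [ 0.15  -0.095  0.984] tilt 0.1786368843700661 dir -0.5635194546885071
```

View pics/scene5.png

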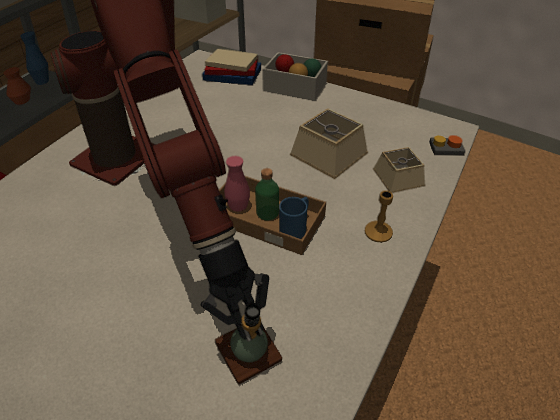

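Run:
```python
from h import *
import plinth as pl
f=np.array([np.cos(-.5),np.sin(-.5),0])
def tilt():
    img,d=get_image("scene"); X=pl.plinth("scene",img,d,(190,290,310,390))
    rng=np.random.default_rng(0);best=None
    for _ in range(300):
        p=X[rng.choice(len(X),3,replace=False)];n=np.cross(p[1]-p[0],p[2]-p[0])
        if np.linalg.norm(n)<1e-9: continue
        n/=np.linalg.norm(n);m=np.abs((X-p[0])@n)<.0015
        if best is None or m.sum()>best.sum(): best=m
    Y=X[best];c=Y.mean(0);n=np.linalg.svd(Y-c)[2][2];n*=np.sign(n[2]);return round(float(np.arccos(n[2])),3),c.round(3)
for k in range(5):
    s=observe();q=s["eef_pos"]-f*.003-np.array([0,0,.008])
    r=move_l(q,feed=.03,max_force=15);s=observe()
    print(k,r,s["ft_force"].round(1),s["eef_pos"].round(4),s["q"][4].round(3),tilt())
    if s["ft_force"][2]>30: break
print(s["time_s"])
```

```text
0 False [-4.4  2.9 22.6] [ 0.7406 -0.3658  0.1156] 0.29 (0.2, array([ 0.724, -0.369,  0.025]))
1 False [-6.1  4.3 24.7] [ 0.7417 -0.3664  0.1159] 0.293 (0.202, array([ 0.723, -0.37 ,  0.025]))
2 False [-7.5  5.1 24.9] [ 0.7427 -0.3669  0.116 ] 0.294 (0.203, array([ 0.725, -0.369,  0.025]))
3 False [-8.3  5.3 26.6] [ 0.7435 -0.3674  0.1162] 0.296 (0.215, array([ 0.726, -0.37 ,  0.025]))
4 False [-10.5   6.   26.6] [ 0.7443 -0.3678  0.1163] 0.297 (0.216, array([ 0.725, -0.37 ,  0.026]))
15.0583
```

```bash
cat > tl.py <<'E'
from h import *
import plinth as pl
def tilt(roi=(190,290,310,390)):
    img,d=get_image("scene"); X=pl.plinth("scene",img,d,roi)
    rng=np.random.default_rng(0);best=None
    for _ in range(300):
        p=X[rng.choice(len(X),3,replace=False)];n=np.cross(p[1]-p[0],p[2]-p[0])
        if np.linalg.norm(n)<1e-9: continue
        n/=np.linalg.norm(n);m=np.abs((X-p[0])@n)<.0015
        if best is None or m.sum()>best.sum(): best=m
    Y=X[best];c=Y.mean(0);n=np.linalg.svd(Y-c)[2][2];n*=np.sign(n[2]);return round(float(np.arccos(n[2])),3),c.round(3)
E
python3 - <<'E'
from tl import *
s=observe();p=s["eef_pos"]
for k in range(8):
    move_l(observe()["eef_pos"]+[0,0,.0015],feed=.03); s=observe(); 
    if s["ft_force"][2]<3: break
print(k,s["ft_force"].round(1),s["eef_pos"]-p,tilt())
o=s["opening"];print(o)
for k in range(8):
    gripper_to(.0160+.0004*k,20); s=observe(); print(k,s["opening"].round(5),s["ft_force"].round(1),tilt())
print(s["time_s"])
E
```

```text
0 [-2.9  2.3  2.9] [-0.00089272  0.0006759  -0.00012302] (0.203, array([ 0.724, -0.37 ,  0.026]))
0.015410995469929236Traceback (most recent call last):
  File "<stdin>", line 9, in <module>
AttributeError: 'float' object has no attribute 'round'
```

Run:
```python
from tl import *
s=observe();print(s["opening"],s["time_s"],s["ft_force"].round(1),tilt())
for k in range(1,9):
    gripper_to(.0160+.0004*k,20); s=observe(); t=tilt(); print(k,round(s["opening"],5),s["ft_force"].round(1),t)
    if t[0]<.03: break
print(s["time_s"])
```

```text
0.01600900961177253 15.875 [-2.2  0.7 -1.9] (0.211, array([ 0.726, -0.371,  0.025]))
1 0.01651 [-0.1 -0.1 -5.3] (0.204, array([ 0.727, -0.37 ,  0.025]))
2 0.01713 [-0.5  0.3 -6. ] (0.207, array([ 0.73 , -0.37 ,  0.026]))
3 0.01677 [-0.3 -0.8 -4.6] (0.195, array([ 0.728, -0.371,  0.027]))
4 0.01762 [-0.5 -0.4 -4.6] (0.19, array([ 0.726, -0.373,  0.027]))
5 0.01804 [-0.7  1.1 -1.7] (0.194, array([ 0.728, -0.371,  0.025]))
6 0.01838 [-1.5  1.5  0. ] (0.178, array([ 0.731, -0.371,  0.024]))
7 0.0183 [-1.4  0.8  0.4] (0.194, array([ 0.728, -0.37 ,  0.025]))
8 0.01905 [-1.4  0.6  0.8] (0.194, array([ 0.727, -0.371,  0.025]))
18.0083
```

Fully loosened, the tilt holds at 0.19, so the lampholder must be leaning on the gripper's palm. I'll open wider and back off slowly so the lamp follows upright.

Run:
```python
from tl import *
gripper_to(.04,20); print(observe()["ft_force"].round(1),tilt())
gripper_to(.062,20); print(observe()["ft_force"].round(1),tilt())
M=tool(-.5,np.radians(42),-1)
im,d=get_image("scene"); cv2.imwrite("pics/scene6.png",cv2.resize(im[230:400,160:340,::-1],None,fx=3.5,fy=3.5,interpolation=cv2.INTER_CUBIC))
s=observe();print(s["time_s"],s["q"].round(3))
for b in (.02,.05,.1,.15):
    q=inverse_kinematics(s["eef_pos"]-b*M[:,0],rpy(M)); print(b,None if q is None else q.round(2))
```

```text
[-0.4  0.5 -0.7] (0.04, array([ 0.728, -0.369,  0.02 ]))
[-1.   0.5 -0.5] (0.042, array([ 0.73 , -0.367,  0.021]))
18.8833 [-0.574  0.395  1.709  0.16   0.317  1.364]
0.02 [-0.58  0.34  1.75  0.16  0.32  1.36]
0.05 [-0.58  0.27  1.79  0.15  0.35  1.37]
0.1 [-0.58  0.15  1.86  0.14  0.41  1.38]
0.15 [-0.59  0.02  1.92  0.13  0.48  1.39]
```

View pics/scene6.png

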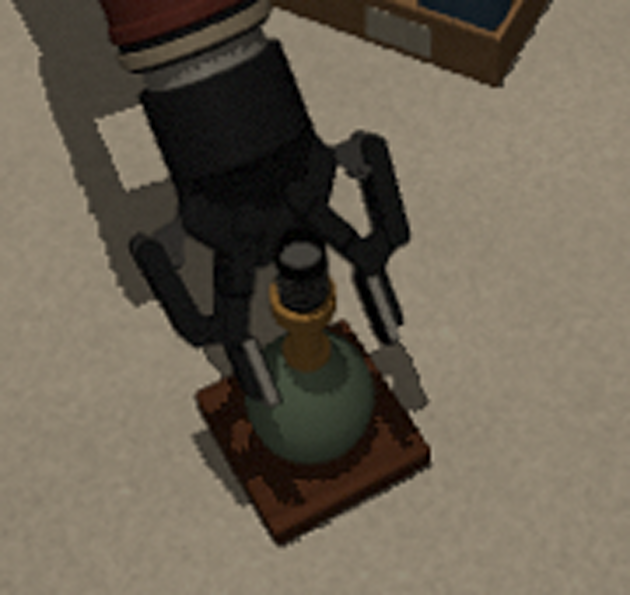

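The lamp now stands almost upright (about 0.04 rad), with the jaws clear to both sides of it, fingertips at crop (262,385) and (395,330). I'll back off along the tool axis.

Run:
```python
from tl import *
M=tool(-.5,np.radians(42),-1); p=observe()["eef_pos"]
print(move_l(p-.03*M[:,0],feed=.03),observe()["ft_force"].round(1),tilt())
print(move_l(p-.17*M[:,0],feed=.1),observe()["ft_force"].round(1),tilt())
for n in ("scene","top"):
    im,d=get_image(n); cv2.imwrite(f"pics/{n}7.png",im[:,:,::-1]);np.save(f"pics/{n}7_d.npy",d)
print(observe()["time_s"],observe()["eef_pos"])
cv2.imwrite("pics/c7.png",cv2.resize(cv2.imread("pics/scene7.png")[230:400,160:340],None,fx=3.5,fy=3.5,interpolation=cv2.INTER_CUBIC))
```

```text
False [ 0.3  0.2 -0.9] (0.001, array([ 0.729, -0.369,  0.02 ]))
False [-0.3  0.8  0.5] (0.006, array([ 0.724, -0.366,  0.019]))
21.7833 [ 0.64440173 -0.31321056  0.24344601]
```

View pics/c7.png

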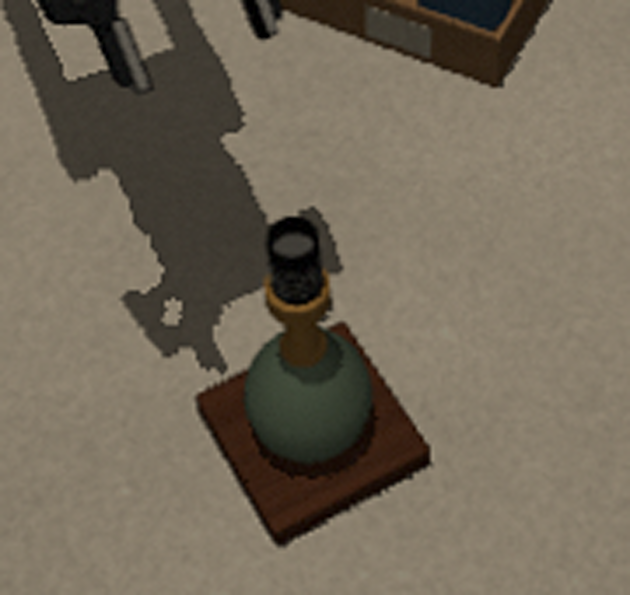

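View pics/top7.png

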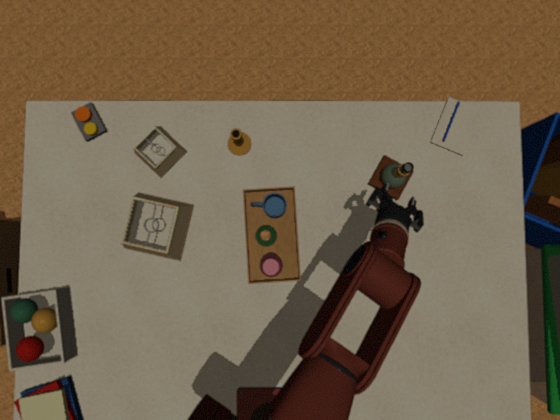

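```bash
cat > lampfit.py <<'E'
from tl import *
from fit import lamp_sdf
from scipy.optimize import least_squares
def fit(pairs,x0=(.71,-.36,-.53)):
    X=np.vstack([p for p in pairs]);X=X[(X[:,2]>.006)&(X[:,2]<.203)&(np.hypot(X[:,0]-x0[0],X[:,1]-x0[1])<.085)]
    def res(p):
        c,s=np.cos(p[2]),np.sin(p[2]);L=(X-[p[0],p[1],p[3]])@np.array([[c,-s,0],[s,c,0],[0,0,1.]])
        v=lamp_sdf(L);return np.where((L[:,2]>.024)&(L[:,2]<.1),0,v)
    o=least_squares(res,[*x0,0.],loss="soft_l1",f_scale=.002);r=res(o.x)
    return o.x.round(4),len(X),np.median(np.abs(r[r!=0])).round(4)
E
python3 - <<'E'
from lampfit import *
print(fit([cloud("scene",np.load("pics/scene7_d.npy")).reshape(-1,3)]))
for s in (1,-1):
    for nm,pos,yw in (("shade",(.568,.336,.08),-.22),("shadehi",(.568,.336,.33),-.22),("lamp",(.72,-.365,.33),-.53),("lamplow",(.72,-.365,.2),-.53)):
        q=inverse_kinematics(pos,rpy(tool(yw,0,s))); print(s,nm,None if q is None else q.round(2))
movep((.55,0,.42),rpy(tool(-.22,0,-1))); print(observe()["time_s"],observe()["q"].round(2))
C=[]
for n in ("scene","top"):
    im,d=get_image(n); cv2.imwrite(f"pics/{n}8.png",im[:,:,::-1]);np.save(f"pics/{n}8_d.npy",d); P=cloud(n,d).reshape(-1,3); C.append(P); print(n,fit([P]))
print(fit(C))
E
```

```text
(array([ 7.134e-01, -3.497e-01, -5.044e-01, -5.000e-04]), 2975, np.float64(0.0009))
1 shade [ 0.41  0.44  1.55 -0.    1.15 -0.94]
1 shadehi [ 0.41  0.26  1.29 -0.    1.58 -0.94]
1 lamp [-0.57  0.66  0.76 -0.    1.72 -1.61]
1 lamplow [-0.57  0.69  0.96 -0.    1.49 -1.61]
-1 shade [ 0.41  0.44  1.55 -0.    1.15  2.21]
-1 shadehi [ 0.41  0.26  1.29 -0.    1.58  2.21]
-1 lamp [-0.57  0.66  0.76  0.    1.72  1.53]
-1 lamplow [-0.57  0.69  0.96  0.    1.49  1.53]
23.15 [-0.14 -0.01  1.43 -0.    1.72  1.65]
scene (array([ 7.134e-01, -3.497e-01, -5.020e-01, -5.000e-04]), 2975, np.float64(0.0008))
top (array([ 7.132e-01, -3.487e-01, -5.050e-01, -2.000e-04]), 1254, np.float64(0.0014))
(array([ 7.134e-01, -3.495e-01, -5.020e-01, -4.000e-04]), 4229, np.float64(0.001))<sys>:0: UserWarning: Gimbal lock detected. Setting third angle to zero since it is not possible to uniquely determine all angles.
```

```bash
python3 - 2>/dev/null <<'E'
from h import *
C=[]
for n in ("scene","top"):
    P=cloud(n,np.load(f"pics/{n}8_d.npy")).reshape(-1,3)
    T=P[(P[:,2]>.1)&(P[:,2]<.115)&(np.hypot(P[:,0]-.568,P[:,1]-.336)<.11)];print(n,len(T),cv2.minAreaRect(T[:,:2].astype(np.float32)*1000))
    G=P[(P[:,2]>.082)&(P[:,2]<.101)&(np.hypot(P[:,0]-.568,P[:,1]-.336)<.027)]; print("ring",len(G),G.mean(0).round(4),((G.min(0)+G.max(0))/2).round(4))
o=rpy(tool(-.2185,0,1))
movep((.568,.336,.30),o); gripper_to(.06,20)
move_l((.568,.336,.15),feed=.15)
s=observe();print(s["time_s"],s["eef_pos"].round(4),s["opening"],s["ft_force"].round(2))
im,d=get_image("scene"); cv2.imwrite("pics/s9.png",cv2.resize(im[70:220,250:420,::-1],None,fx=3.5,fy=3.5,interpolation=cv2.INTER_CUBIC))
E
```

```text
scene 393 ((568.9935913085938, 334.81146240234375), (140.08627319335938, 138.99205017089844), 78.27531433105469)
ring 106 [0.5697 0.3345 0.0911] [0.5685 0.3354 0.091 ]
top 586 ((568.291748046875, 336.5457763671875), (135.2984619140625, 133.60821533203125), 77.75521087646484)
ring 90 [0.567  0.3367 0.0937] [0.5676 0.337  0.0918]
26.825 [0.5688 0.3364 0.1515] 0.05992560425647998 [-0.65 -0.4   0.05]
```

View pics/s9.png

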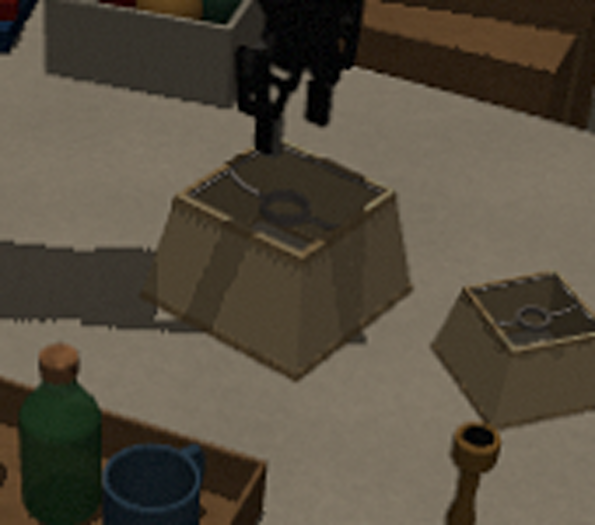

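The jaws sit over the larger shade's ring, crop (283,207), and close across the wire arms, which run from (235,175) to (335,225). Going down to grasp.

```bash
python3 - 2>/dev/null <<'E'
from h import *
print(move_l((.568,.336,.071),feed=.06,max_force=6)); s=observe();print(s["eef_pos"].round(4),s["ft_force"].round(2))
gripper_to(0,50); s=observe();print(s["time_s"],s["opening"],s["eef_pos"].round(4),s["ft_force"].round(2))
print(move_l((.568,.336,.10),feed=.04)); s=observe();print(s["opening"],s["ft_force"].round(2),s["torque"].round(3))
print(move_l((.568,.336,.33),feed=.12)); s=observe();print(s["time_s"],s["opening"],s["ft_force"].round(2),s["torque"].round(3))
for n in ("scene","top"):
    im,d=get_image(n); cv2.imwrite(f"pics/{n}10.png",im[:,:,::-1]);np.save(f"pics/{n}10_d.npy",d)
E
```

```text
False
[0.5684 0.3362 0.0716] [ 0.03  0.05 -0.16]
28.6667 0.04004064457772238 [0.5684 0.3362 0.0719] [-1.84 -1.25  6.17]
False
0.040178049298097485 [ 0.52 -0.08 -1.03] [-0.044 -0.063 -0.057]
False
31.6083 0.040166950940104 [-1.23 -1.31 -2.24] [ 0.026 -0.069 -0.001]
```

View pics/scene10.png

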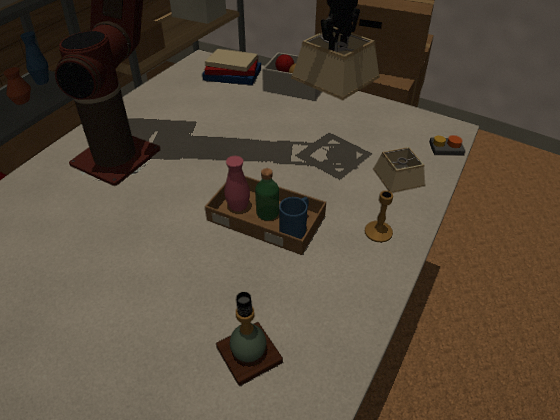

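```bash
cat > shadefit.py <<'E'
from h import *
from scipy.optimize import least_squares
def fit_shade(P,x0,ztcp):
    """x0: x,y,z(lower edge),yaw guess. fit outer walls + pose"""
    z0=x0[2]
    X=P[(P[:,2]>z0-.01)&(P[:,2]<z0+.115)&(np.hypot(P[:,0]-x0[0],P[:,1]-x0[1])<.13)]
    def loc(p): 
        Rm=R.from_rotvec([p[4],p[5],0]).as_matrix()@R.from_euler("z",p[3]).as_matrix(); return (X-p[:3])@Rm
    def sd(L):
        w=.085-.02*L[:,2]/.105; c=np.cos(np.arctan(.02/.105))
        o=(np.abs(L[:,:2]).max(1)-w)*c           # outer surface distance
        inn=-(o+.004)                              # inside face
        lat=np.maximum(o,inn); v=np.maximum(-L[:,2],L[:,2]-.105)
        return np.where(v>0,np.hypot(np.maximum(lat,0),v),lat)
    # keep only near-wall points (drops ring, gripper, table)
    p=np.array([*x0,0,0.])
    for lim in (.02,.01,.006):
        keep=np.abs(sd(loc(p)))<lim; Xk=X[keep]; X0=X; X=Xk
        f=lambda p:(lambda s:s)(np.where(True,sd(loc(p)),0))
        p=least_squares(f,p,loss="soft_l1",f_scale=.0015).x; r=f(p); X=X0
    return p,keep.sum(),np.median(np.abs(r))
E
python3 - 2>/dev/null <<'E'
from shadefit import *
C=[]
for n in ("scene","top"):
    P=cloud(n,np.load(f"pics/{n}10_d.npy")).reshape(-1,3); C.append(P)
    p,k,m=fit_shade(P,(.568,.336,.259,-.2185),.33); print(n,p.round(4),k,m.round(4))
p,k,m=fit_shade(np.vstack(C),(.568,.336,.259,-.2185),.33); print(p.round(4),k,m.round(4)); print(observe()["eef_pos"].round(4))
E
```

```text
scene [ 0.5673  0.3346  0.2572 -0.218   0.0033  0.0046] 3961 0.001
top [ 0.5678  0.3372  0.259  -0.2185  0.     -0.0022] 2442 0.0006
[ 5.675e-01  3.360e-01  2.582e-01 -2.203e-01  6.000e-04  1.000e-04] 6399 0.001
[0.5678 0.3359 0.3292]
```

```bash
python3 - 2>/dev/null <<'E'
from shadefit import *
o=rpy(tool(-.502,0,1))
print(move_l((.7134,-.3495,.335),feed=.15,rotation=o)); hold(.3); s=observe();print(s["time_s"],s["opening"],s["eef_pos"].round(4),s["ft_force"].round(2),s["torque"].round(3))
C=[]
for n in ("scene","top"):
    im,d=get_image(n); cv2.imwrite(f"pics/{n}11.png",im[:,:,::-1]); P=cloud(n,d).reshape(-1,3); C.append(P)
    p,k,m=fit_shade(P,(.7134,-.3495,.264,-.502),.33); print(n,p.round(4),k,m.round(4))
p,k,m=fit_shade(np.vstack(C),(.7134,-.3495,.264,-.502),.33); print(p.round(4),k,m.round(4))
E
```

```text
False
36.8333 0.040143384221839336 [ 0.7134 -0.3495  0.335 ] [-0.43 -0.5  -1.47] [-0.002  0.02   0.016]
scene [ 7.135e-01 -3.487e-01  2.630e-01 -5.009e-01 -1.000e-03 -7.000e-04] 9868 0.0005
top [ 0.7136 -0.3485  0.2642 -0.5034  0.0033  0.0009] 2147 0.0006
[ 7.135e-01 -3.486e-01  2.634e-01 -5.012e-01  3.000e-04 -4.000e-04] 12015 0.0005
```

View pics/scene11.png

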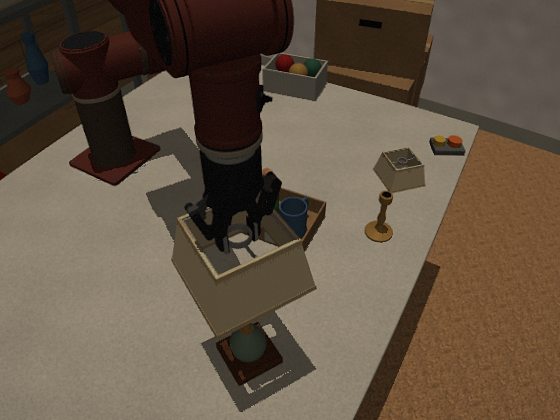

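Shade is level, yaw -0.501 against the plinth's -0.502, and centred within 1 mm. Lowering slowly.

```bash
python3 - 2>/dev/null <<'E'
from shadefit import *
print(move_l((.7134,-.3502,.25),feed=.08,max_force=4)); print(move_l((.7134,-.3502,.1972),feed=.03,max_force=4)); hold(.5); s=observe();print(s["time_s"],s["opening"],s["eef_pos"].round(4),s["ft_force"].round(2),s["torque"].round(3))
C=[]
for n in ("scene","top"):
    im,d=get_image(n); cv2.imwrite(f"pics/{n}12.png",im[:,:,::-1]); P=cloud(n,d); C.append(P.reshape(-1,3))
    np.save(f"pics/{n}12_d.npy",d)
    p,k,m=fit_shade(C[-1],(.7134,-.3495,.126,-.502),.33); print(n,p.round(4),k,m.round(4))
p,k,m=fit_shade(np.vstack(C),(.7134,-.3495,.126,-.502),.33); print(p.round(4),k,m.round(4))
from lampfit import fit
for c in C: 
    X=c[(c[:,2]<.12)]; print("lamp",fit([X]))
cv2.imwrite("pics/c12.png",cv2.resize(cv2.imread("pics/scene12.png")[150:410,130:350],None,fx=2.3,fy=2.3,interpolation=cv2.INTER_CUBIC))
E
```

```text
False
False
40.5583 0.04001784133765335 [ 0.7134 -0.3502  0.1972] [ 0.25  0.17 -0.94] [ 0.045  0.019 -0.018]
scene [ 7.135e-01 -3.498e-01  1.249e-01 -5.020e-01 -3.000e-03  5.000e-04] 6590 0.0005
top [ 0.7136 -0.3491  0.1266 -0.5022  0.0016  0.0014] 1480 0.0006
[ 7.135e-01 -3.494e-01  1.259e-01 -5.016e-01 -7.000e-04  8.000e-04] 8071 0.0005
lamp (array([ 7.134e-01, -3.495e-01, -5.029e-01, -5.000e-04]), 453, np.float64(0.0008))
lamp (array([ 7.118e-01, -3.474e-01, -9.430e-01,  6.000e-04]), 246, np.float64(0.0014))
```

View pics/c12.png

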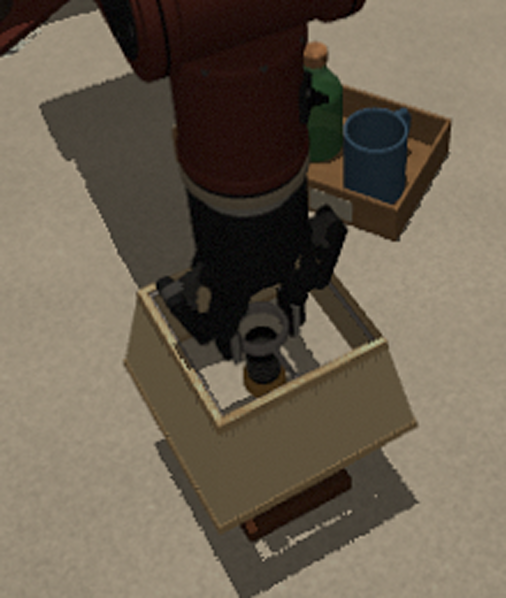

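View pics/top12.png

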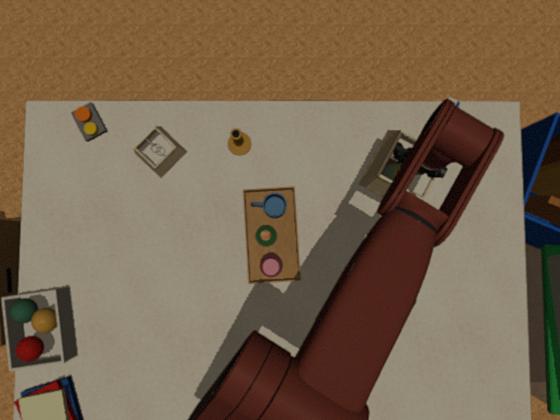

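The ring sits about 11 mm over the lampholder and concentric with it, the donations are at the same pixels as at the start, and the lamp fit is unchanged. Handing in.

Run:
```python
from plant import *
s=observe();print(s["time_s"],s["joint_velocities"].round(4),s["opening"]); print(job_done())
```

```text
40.6583 [-0.0012 -0.0005  0.0012 -0.0011 -0.0001 -0.002 ] 0.040236757167578435
the job is handed in; nothing more can be done
None
```

The lamp is standing upright and let go, and the arm is holding the larger shade still above it. I handed the job in at 40.7 s; no verdict was reported.

**Lamp:** I gripped it by the stem and set a plinth edge on the table. The last part did not go as planned: turning it upright with the edge as pivot stalled at about 0.2 rad, probably because the lampholder was leaning on the gripper body. I then eased the jaws open and it rocked upright by itself. Its tilt measured 0.006 rad or less after I backed off.

**Shade:** I gripped it by the ring and carried it over the donations with its lower edge about 26 cm above the table.

| Last check | Result |
|---|---|
| Ring above lampholder | about 10–12 mm |
| Ring off centre | under 1 mm |
| Shade yaw / plinth yaw | -0.502 / -0.503 rad |
| Shade tilt | under 0.004 rad |
| Force change while lowering | stayed under the 4 N stop |
| Donations | by eye, at the same pixels as at the start (positions not re-measured) |

**One disagreement:** the final lamp fit from the top camera (yaw -0.94 rad, about 2.5 mm away) did not match. The shade and arm hid most of the lamp from that camera, so I relied on the scene camera. The scene camera's fit had not changed from before the shade was brought over, when both cameras agreed to 1 mm.

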